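# Draw in the tie-rod sleeve of the bar clamp

## Task

Tighten the turnbuckle clamp on the bench: swing the knobbed bar of its middle sleeve from the robot's side up and over to the far side, until both shoes have drawn fully in against the ends of the aluminium bar between them, then let go. Leave the crank of the screw jack as it stands.

Things in the scene. Friction and masses are not known exactly. Their poses are not given: they have to be found in the camera images.
- bar_knob (a point): Centre of a steel barrel knob (28 mm thick, 36 mm long, lying along the sleeve axis) on the sleeve's tommy bar, 120 mm from the sleeve's axis. y: along that axis; z: outward along the bar. Slack, the bar leans 23 to 52 deg from upright to the robot's side (-x); at the stop, shoes home, 49 deg to the far side. Takes 2 to 4 N at the knob; stays where left. Held by its flat ends it pivots in the fingers.
- left_shoe (a point): Left (+y side) clamp shoe, a cast steel block 60 x 40 x 75 mm, top 95 mm above the bench, on a dark base plate. The point is in its middle, on the sleeve's level axis, 70 mm above the bench. Its threaded rod runs into the sleeve: swinging the bar to the far side draws both shoes in together, about 8 mm each per radian.
- right_shoe (a point): Right (-y side) clamp shoe, same shape and point. The sleeve's axis is the line from shoe point to shoe point (yawed up to 23 deg from y); the tommy bar turns half-way between them. The points are 208 mm apart when both shoes are home on the aluminium bar, 228 to 236 mm when slack.
- crank_knob (a point): Centre of the 24 mm steel ball knob on the crank of the screw jack, a bystander 171 mm high standing to the left or right of the clamp: not to be turned. The crank is 52 mm long and turns about a level axis 80 mm above the bench.

How it is judged:
By the outcome, as a careful person would: the job done as asked, in the order asked, and still so for the second after the job is handed in, with the robot touching nothing.
It also fails if it takes over 35 s, if anything falls off the work surface, if the arm or the gripper's body presses on something with over 40 N, if the wrist force passes 120 N, or if a joint passes its speed limit or range.

## Robot

A 6-joint arm with a two-finger parallel gripper is mounted at the origin on the work surface. World frame = base frame: x ahead of the robot, y to its left, z up, the work surface at z = 0. Lengths are in mm, angles in rad, forces in N, time in s.
With the tool pointing down it reaches from about 350 to 775 mm from the base axis. Payload 7.3 kg.
Tool frame: the origin (TCP) lies on the centre line of the jaws, within the pads' length; the fingertips stand 22 mm ahead of it and the grasp point (between the pads) lies 3 mm ahead of it; x points along the fingers, z is the direction in which the jaws open and shut, and the axes are right-handed (so a half turn about x gives the same grasp; the last joint's range is limited). The gripper opens to 92 mm and grips with 3 to 60 N. Pads are 19 mm wide; open, the fingers measure 130 mm over their backs; the gripper's body (75 mm by 190 mm) begins 47 mm behind the grasp point.
Start: joints at [1.034, 0.342, 1.524, -0, 1.275, -0.146], TCP at [199.974, 485.441, 248.741] pointing down, gripper open.
Joint ranges: [-2.53, 2.53], [-0.77, 2.02], [0.04, 2.7], [-1, 4.14], [0.28, 2.66], [-3.11, 3.11]. Speed limits (rad/s): [2.57, 2.57, 3.14, 3.14, 3.14, 3.14].

## Interface

Orientations are given as [roll, pitch, yaw] about the fixed x, y, z axes, in that order (R = Rz(yaw) Ry(pitch) Rx(roll)).
In Python, from plant import readout, imaging, bot gives the robot as it stands.
- The arm moves only by the tool arm_command, never from a script. Its argument "plan" is a list of rows, each an object of numbers: "tx", "ty", "tz": the shift along the tool's x, y, z in cm; "wx", "wy", "wz": the turn, a rotation vector about the tool's x, y, z in rad; "jaw": the opening, from -1 (shut) to 1 (fully open). In form: [{"tx": .., "ty": .., "tz": .., "wx": .., "wy": .., "wz": .., "jaw": ..}, ...]. A call has 1 to 20 rows; each row shifts and turns the commanded pose from where the row before left it, along the tool's axes as they then stand; what a row does not reach is not made up. A row lasts 1/10 s, in which the tool goes at most 50 mm and 8.59 degrees, less where a joint would pass 70% of its speed; a pose out of reach is approached as far as the arm can. A call with a gripper value outside its range is refused whole. The fingers move at their own pace and stop on an object; the grip force is fixed at half the most. Time passes only in rows, so rows that do not move let the fingers close. It gives the time, the measured TCP pose, the force and the opening at its end, in the units of the state.
- readout.get_obs(): the state, without advancing time (a new reading comes with each control period).
- imaging.capture(name): name is "side" or "top" or "wrist"; returns the picture (480x640x3 uint8, blue, green, red); there is no depth.
- imaging.get_calibration(name): a dict with "fx", "fy", "cx", "cy" (pixels), "position" and "rotation" of the camera in the world; the wrist camera has in their place "mount" (4x4, takes a point from camera to tool coordinates, whose origin is the TCP and whose axes are the tool frame's). Camera axes: x right, y up, looking along -z (the intrinsics and any distortion apply to the point x, -y, -z); pixel columns grow to the right and rows downward; lengths in mm; the calibration is good to about 2 mm. A picture is of the moment at which its call begins: read the wrist's pose just before it. get_calibration takes no time and is no camera call.
- bot.close_job(): hands the job in, once; it reports no verdict.
The state is a dict: "time": time; "joint_positions": joint angles; "dq": joint speeds; "tau": joint torques, N m; "tool_pos": TCP position; "tcp_rot": TCP orientation; "contact_force": force on the tool from outside, world axes, zero at the start; "moment": the same for the moment, N m; "grip_width": finger opening in mm.
Only numpy, scipy, OpenCV 4.12 (cv2) and the standard library are available. Lean on these libraries where they do the work, as an engineer would, in place of code of your own. Each camera call takes 0.05 s, during which the arm holds its last target.

## Working session

There is one attempt and no reset: what is moved stays moved. The work goes in short steps, Python scripts to look and compute and a tool call to move; the robot and the scene stay as the last step left them, time stands still between calls to the robot, and variables do not carry over. Pictures are saved under pics/ and viewed, and the job is handed in when it is done.

Besides the shell and the picture viewer there is one more tool, called by a JSON object that holds its "name" and its "arguments". arm_command: Moves the arm, as the interface text tells. Its arguments: {"type":"object","properties":{"plan":{"type":"array"}},"required":["plan"]}

```bash
mkdir -p pics; ls; python3 - <<'E'
from plant import readout, imaging, bot
import cv2
for n in ("side","top","wrist"):
    im=imaging.capture(n); cv2.imwrite(f"pics/{n}0.png",im); print(n,imaging.get_calibration(n))
print(readout.get_obs())
E
```

```text
pics
side {'fx': 467.41474772414733, 'fy': 467.41474772414733, 'cx': 320.9848255773825, 'cy': 238.08242672697418, 'position': array([ 449.48576599, -873.12423739,  777.68663201]), 'rotation': array([ 9.59347530e-01,  6.43669346e-04, -1.31490496e-01])}
top {'fx': 578.3643305756642, 'fy': 578.3643305756642, 'cx': 321.1537063318161, 'cy': 243.37252565000088, 'position': array([ 328.97329229,   40.76071413, 1612.00698028]), 'rotation': array([ 0.16520281, -0.01461311, -1.54508451])}
wrist {'fx': 331.2463646313178, 'fy': 331.2463646313178, 'cx': 312.47126866093714, 'cy': 238.23646049813183, 'mount': array([[ 4.69723683e-04,  2.59648400e-01, -9.65703105e-01,
        -1.35657838e+02],
       [-1.14428688e-04,  9.65703219e-01,  2.59648375e-01,
         7.00815689e+01],
       [ 9.99999883e-01, -1.14588519e-05,  4.83324898e-04,
         3.24802036e-01],
       [ 0.00000000e+00,  0.00000000e+00,  0.00000000e+00,
         1.00000000e+00]])}
{'time': 0.15, 'joint_positions': array([ 1.03401759e+00,  3.42541540e-01,  1.52479367e+00,  1.43140107e-05,
        1.27540235e+00, -1.46014306e-01]), 'dq': array([-6.00527513e-05, -3.12620646e-03, -2.03732262e-03, -1.51570247e-03,
        2.60609969e-04, -9.42694081e-04]), 'tau': array([ 1.43455989e-03, -4.31470227e+01, -2.44350332e+01,  7.19531695e-02,
        5.37502533e-02, -4.06680692e-05]), 'tool_pos': array([199.80833217, 485.18923472, 248.21693929]), 'tcp_rot': array([ 2.98362225,  1.56965134, -2.11953533]), 'contact_force': array([-0.60452619,  0.5205743 , -0.01395581]), 'moment': array([-0.02238026, -0.01452181, -0.00045035]), 'grip_width': 91.71781084545496}
```

View pics/side0.png

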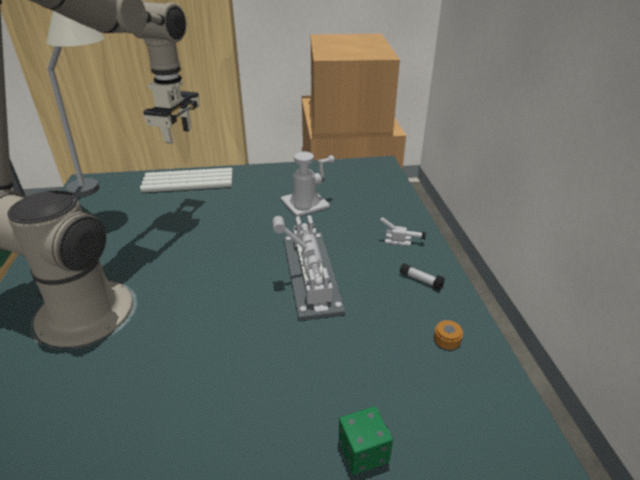

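View pics/top0.png

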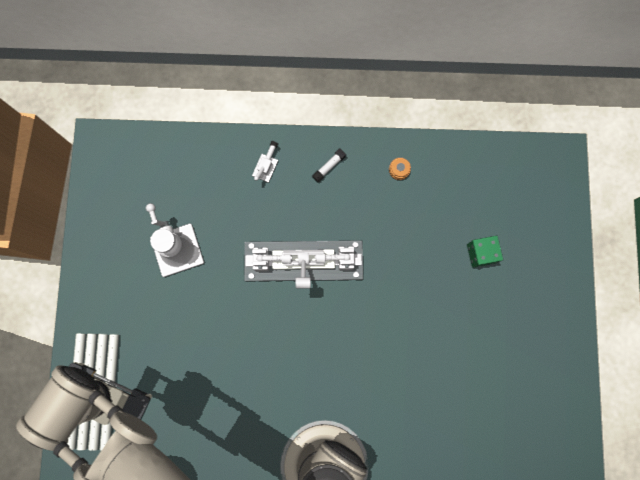

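View pics/wrist0.png

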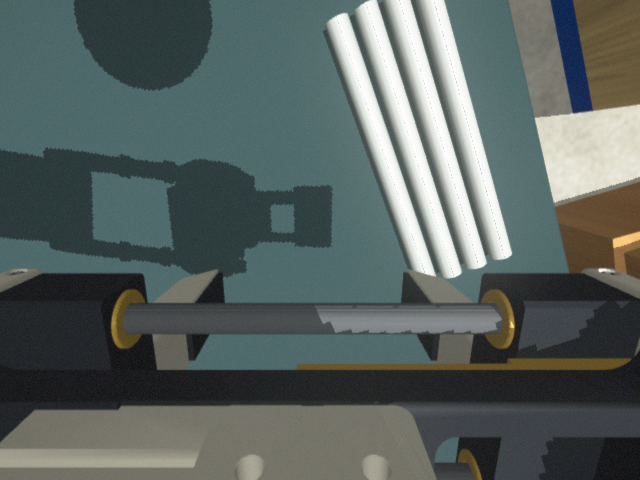

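```bash
cat > h.py <<'E'
import numpy as np,cv2
from scipy.spatial.transform import Rotation as R
from plant import readout, imaging, bot
def cam(n,obs=None):
    c=imaging.get_calibration(n); K=np.array([c['fx'],c['fy'],c['cx'],c['cy']])
    if n=='wrist':
        o=obs or readout.get_obs(); M=c['mount']; Rt=R.from_euler('xyz',o['tcp_rot']).as_matrix()
        return K,Rt@M[:3,3]+o['tool_pos'],Rt@M[:3,:3]
    return K,np.array(c['position']),R.from_euler('xyz',c['rotation']).as_matrix()
def ray(C,u,v):
    K,p,Rm=C; d=Rm@np.array([(u-K[2])/K[0],-(v-K[3])/K[1],-1]); return p,d/np.linalg.norm(d)
def onz(C,u,v,z):
    p,d=ray(C,u,v); return p+d*(z-p[2])/d[2]
def proj(C,X):
    K,p,Rm=C; q=Rm.T@(np.asarray(X,float)-p); return np.array([K[2]+K[0]*q[0]/-q[2],K[3]+K[1]*q[1]/q[2]])
def tri(rs):
    A=sum(np.eye(3)-np.outer(d,d) for p,d in rs); b=sum((np.eye(3)-np.outer(d,d))@p for p,d in rs)
    X=np.linalg.solve(A,b); return X,[np.linalg.norm(np.cross(X-p,d)) for p,d in rs]
E
python3 - <<'E'
from h import *
for n in("side","top"):print(n,proj(cam(n),[0,0,0]),imaging.get_calibration(n).keys())
t=cv2.imread('pics/top0.png')[190:330,140:380];cv2.imwrite('pics/t0z.png',cv2.resize(t,None,fx=3.3,fy=3.3,interpolation=cv2.INTER_CUBIC))
t=cv2.imread('pics/side0.png')[140:330,250:370];cv2.imwrite('pics/s0z.png',cv2.resize(t,None,fx=3.1,fy=3.1,interpolation=cv2.INTER_CUBIC))
E
```

```text
side [ 84.74007845 311.54818949] dict_keys(['fx', 'fy', 'cx', 'cy', 'position', 'rotation'])
top [324.44091334 465.73020604] dict_keys(['fx', 'fy', 'cx', 'cy', 'position', 'rotation'])
```

View pics/t0z.png

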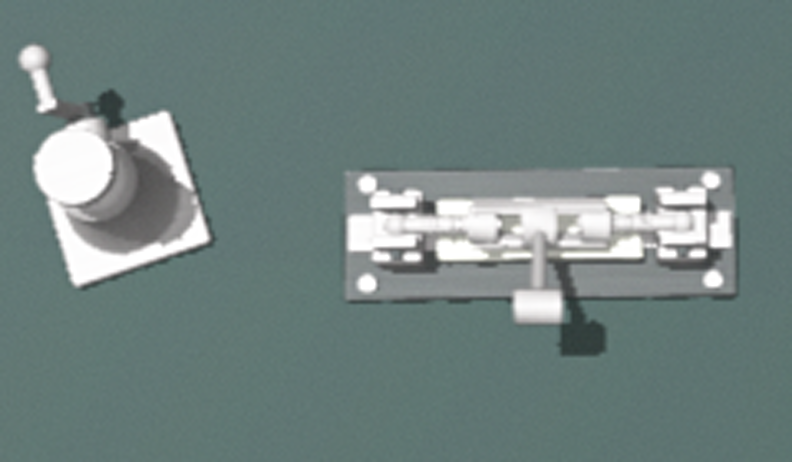

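View pics/s0z.png

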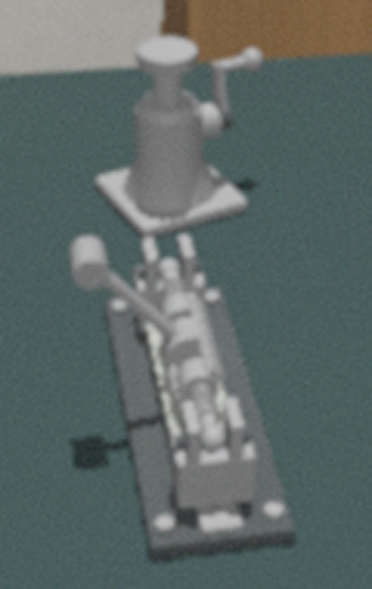

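```bash
python3 - <<'E'
from h import *
T=cam('top');S=cam('side')
k,e=tri([ray(T,140+538/3.3,190+307/3.3),ray(S,250+88/3.1,140+262/3.1)]);print('knob',k,e)
for u,v in[(345,170),(735,168),(737,295),(345,300)]:print('plate',onz(T,140+u/3.3,190+v/3.3,12))
for u,v in[(395,226),(683,222),(540,222)]:print('axis',onz(T,140+u/3.3,190+v/3.3,75))
for u,v in[(372,190),(420,190),(420,264),(374,264),(660,189),(705,189),(660,260),(705,260)]:print('shoe',onz(T,140+u/3.3,190+v/3.3,95))
k2,e=tri([ray(T,140+33/3.3,190+58/3.3),ray(S,250+251/3.1,140+57/3.1)]);print('crank',k2,e)
print(onz(T,140+75/3.3,190+170/3.3,171))
E
```

```text
knob [469.84762964  68.76631379 160.81214811] [np.float64(0.7640357441394564), np.float64(0.7640357441394535)]
plate [595.50431672 238.89231857  12.        ]
plate [606.57495865 -92.35949185  12.        ]
plate [498.11699178 -95.55099886  12.        ]
plate [484.94140227 233.6419431   12.        ]
axis [540.08832608 188.40996755  75.        ]
axis [549.86658558 -45.38688714  75.        ]
axis [546.63430614  70.90015425  75.        ]
shoe [566.00339062 206.19515401  95.        ]
shoe [567.08328976 167.6911215   95.        ]
shoe [507.28536105 165.23729791  95.        ]
shoe [506.27822287 201.90213125  95.        ]
shoe [573.31019588 -25.2425411   95.        ]
shoe [574.32748057 -61.50388381  95.        ]
shoe [515.77207635 -26.41360419  95.        ]
shoe [516.76312291 -62.45190908  95.        ]
crank [658.94343545 474.71881226 131.28699595] [np.float64(0.43521057090985876), np.float64(0.4352105709099311)]
[563.22205586 424.70227659 171.        ]
```

```bash
cat >> h.py <<'E'
def Rt(o=None):
    o=o or readout.get_obs(); return R.from_euler('xyz',o['tcp_rot']).as_matrix()
ax=np.array([-0.035,0.9994,0]); ax/=np.linalg.norm(ax)
def goalR(sgn): # tool x down, z along sgn*axis
    x=np.array([0,0,-1.]); z=sgn*ax; return np.column_stack([x,np.cross(z,x),z])
def delta(target,sgn=None):
    o=readout.get_obs(); M=Rt(o); out=(M.T@(np.asarray(target)-o['tool_pos']))/10
    rv=R.from_matrix(M.T@goalR(sgn)).as_rotvec() if sgn else None
    return out,rv
E
python3 - <<'E'
from h import *
np.set_printoptions(precision=3,suppress=True)
print(Rt())
for s in(1,-1):
    print(s,delta([468,69,250],s))
    G=goalR(s);print((G.T@(np.array([468,69,250])-readout.get_obs()['tool_pos']))/10)
E
```

```text
[[-0.001 -0.925  0.381]
 [-0.001  0.381  0.925]
 [-1.     0.    -0.001]]
1 (array([ -0.154, -40.65 , -28.266]), array([-0.426, -0.001, -0.   ]))
[ -0.178 -25.346 -42.532]
-1 (array([ -0.154, -40.65 , -28.266]), array([ 2.716, -0.001,  0.001]))
[-0.178 25.346 42.532]
```

{"name": "arm_command", "arguments": {"plan": [{"wx":-0.1065,"jaw":1},{"wx":-0.1065,"jaw":1},{"wx":-0.1065,"jaw":1},{"wx":-0.1065,"jaw":1},{"ty":-1.69,"tz":-2.835,"jaw":1},{"ty":-1.69,"tz":-2.835,"jaw":1},{"ty":-1.69,"tz":-2.835,"jaw":1},{"ty":-1.69,"tz":-2.835,"jaw":1},{"ty":-1.69,"tz":-2.835,"jaw":1},{"ty":-1.69,"tz":-2.835,"jaw":1},{"ty":-1.69,"tz":-2.835,"jaw":1},{"ty":-1.69,"tz":-2.835,"jaw":1},{"ty":-1.69,"tz":-2.835,"jaw":1},{"ty":-1.69,"tz":-2.835,"jaw":1},{"ty":-1.69,"tz":-2.835,"jaw":1},{"ty":-1.69,"tz":-2.835,"jaw":1},{"ty":-1.69,"tz":-2.835,"jaw":1},{"ty":-1.69,"tz":-2.835,"jaw":1},{"ty":-1.69,"tz":-2.835,"jaw":1},{"jaw":1}]}}

```text
invalid input at $.plan[0]: expected keys tx, ty, tz, wx, wy, wz, jaw
```

```bash
python3 - <<'E'
from h import *
o=readout.get_obs();print(o['time'],o['tool_pos'],Rt(o).round(3),o['joint_positions'].round(2))
cv2.imwrite('pics/w1.png',imaging.capture('wrist'));C=cam('wrist',o);print(proj(C,[469,68.8,161.5]),proj(C,[537,185,95]),proj(C,[545,-44,95]),proj(C,[543,71,70]))
E
```

```text
0.15 [199.80833217 485.18923472 248.21693929] [[-0.001 -0.925  0.381]
 [-0.001  0.381  0.925]
 [-1.     0.    -0.001]] [ 1.03  0.34  1.52  0.    1.28 -0.15]
[ 36.50630687 632.27091241] [191.42582105 566.39909763] [ 38.68932907 617.41848371] [124.76494403 569.45602272]
```

View pics/w1.png

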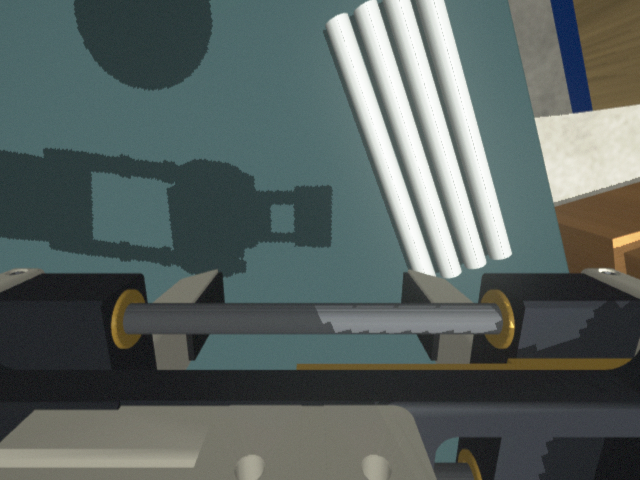

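{"name": "arm_command", "arguments": {"plan": [{"tx":0,"ty":0,"tz":0,"wx":-0.1065,"wy":0,"wz":0,"jaw":1},{"tx":0,"ty":0,"tz":0,"wx":-0.1065,"wy":0,"wz":0,"jaw":1},{"tx":0,"ty":0,"tz":0,"wx":-0.1065,"wy":0,"wz":0,"jaw":1},{"tx":0,"ty":0,"tz":0,"wx":-0.1065,"wy":0,"wz":0,"jaw":1},{"tx":0,"ty":-1.69,"tz":-2.835,"wx":0,"wy":0,"wz":0,"jaw":1},{"tx":0,"ty":-1.69,"tz":-2.835,"wx":0,"wy":0,"wz":0,"jaw":1},{"tx":0,"ty":-1.69,"tz":-2.835,"wx":0,"wy":0,"wz":0,"jaw":1},{"tx":0,"ty":-1.69,"tz":-2.835,"wx":0,"wy":0,"wz":0,"jaw":1},{"tx":0,"ty":-1.69,"tz":-2.835,"wx":0,"wy":0,"wz":0,"jaw":1},{"tx":0,"ty":-1.69,"tz":-2.835,"wx":0,"wy":0,"wz":0,"jaw":1},{"tx":0,"ty":-1.69,"tz":-2.835,"wx":0,"wy":0,"wz":0,"jaw":1},{"tx":0,"ty":-1.69,"tz":-2.835,"wx":0,"wy":0,"wz":0,"jaw":1},{"tx":0,"ty":-1.69,"tz":-2.835,"wx":0,"wy":0,"wz":0,"jaw":1},{"tx":0,"ty":-1.69,"tz":-2.835,"wx":0,"wy":0,"wz":0,"jaw":1},{"tx":0,"ty":-1.69,"tz":-2.835,"wx":0,"wy":0,"wz":0,"jaw":1},{"tx":0,"ty":-1.69,"tz":-2.835,"wx":0,"wy":0,"wz":0,"jaw":1},{"tx":0,"ty":-1.69,"tz":-2.835,"wx":0,"wy":0,"wz":0,"jaw":1},{"tx":0,"ty":-1.69,"tz":-2.835,"wx":0,"wy":0,"wz":0,"jaw":1},{"tx":0,"ty":-1.69,"tz":-2.835,"wx":0,"wy":0,"wz":0,"jaw":1},{"tx":0,"ty":0,"tz":0,"wx":0,"wy":0,"wz":0,"jaw":1}]}}

```text
time: 2.2
tool_pos: [470.0, 66.6, 248.4]
tcp_rot: [-2.564, 1.57, -0.961]
contact_force: [-0.6, 0.8, -0.1]
grip_width: 91.7
```

```bash
python3 - <<'E'
from h import *
o=readout.get_obs();print(o['time'],o['tool_pos'],Rt(o).round(3),o['joint_positions'].round(2))
cv2.imwrite('pics/w2.png',imaging.capture('wrist'));C=cam('wrist',o);print(proj(C,[469,68.8,161.5]),proj(C,[537,185,95]),proj(C,[545,-44,95]),proj(C,[543,71,70]))
E
```

```text
2.2 [469.98101855  66.55361125 248.42035371] [[ 0.001 -1.    -0.032]
 [-0.001 -0.032  1.   ]
 [-1.    -0.001 -0.001]] [-0.02  0.25  1.66 -0.    1.23 -1.62]
[315.32880458 250.8152326 ] [434.3347222  301.99910353] [193.97654893 302.62892405] [314.40490221 293.23933107]
```

View pics/w2.png

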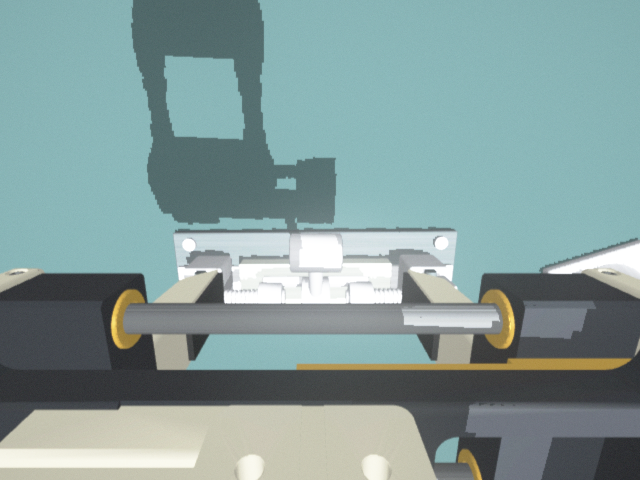

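{"name": "arm_command", "arguments": {"plan": [{"tx":1.65,"ty":0,"tz":0.12,"wx":0,"wy":0,"wz":0,"jaw":1},{"tx":1.65,"ty":0.1,"tz":0.12,"wx":0,"wy":0,"wz":0,"jaw":1},{"tx":1.65,"ty":0,"tz":0,"wx":0,"wy":0,"wz":0,"jaw":1},{"tx":1.65,"ty":0,"tz":0,"wx":0,"wy":0,"wz":0,"jaw":1},{"tx":1.65,"ty":0,"tz":0,"wx":0,"wy":0,"wz":0,"jaw":1},{"tx":0,"ty":0,"tz":0,"wx":0,"wy":0,"wz":0,"jaw":0.2},{"tx":0,"ty":0,"tz":0,"wx":0,"wy":0,"wz":0,"jaw":0.1},{"tx":0,"ty":0,"tz":0,"wx":0,"wy":0,"wz":0,"jaw":0.1},{"tx":0,"ty":0,"tz":0,"wx":0,"wy":0,"wz":0,"jaw":0.1}]}}

```text
time: 3.15
tool_pos: [467.6, 71.9, 167.1]
tcp_rot: [-1.534, 1.569, 0.072]
contact_force: [-0.1, 0.6, -0.3]
grip_width: 64.4
```

```bash
python3 - <<'E'
from h import *
o=readout.get_obs();print(o['time'],o['tool_pos'],o['grip_width'])
cv2.imwrite('pics/w3.png',imaging.capture('wrist'));C=cam('wrist',o);print(proj(C,[469,68.8,161.5]))
t=imaging.capture('side')[140:330,200:400];cv2.imwrite('pics/s3z.png',cv2.resize(t,None,fx=3.1,fy=3.1,interpolation=cv2.INTER_CUBIC))
E
```

```text
3.15 [467.60488114  71.93986555 167.10581066] 64.40762981182328
[304.8640502  306.87791915]
```

View pics/w3.png

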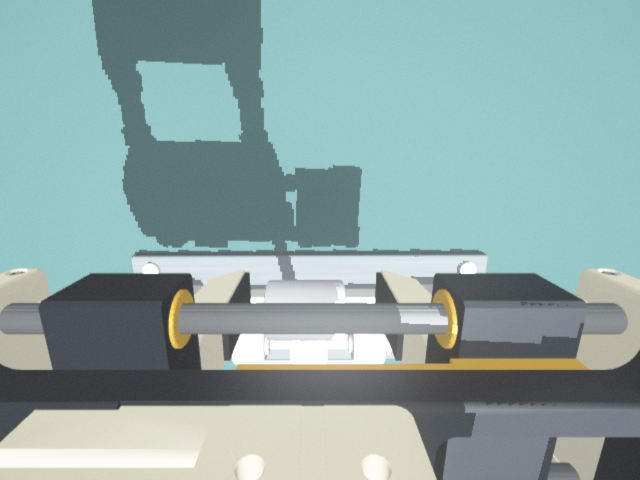

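View pics/s3z.png

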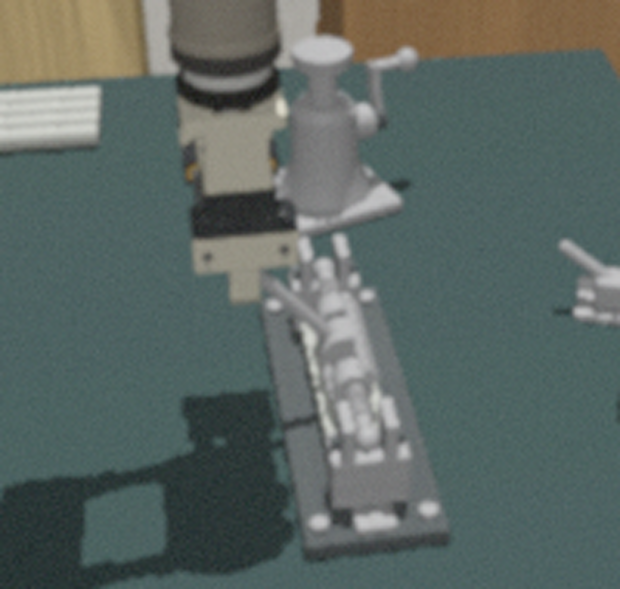

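{"name": "arm_command", "arguments": {"plan": [{"tx":0.2,"ty":-0.14,"tz":-0.3,"wx":0,"wy":0,"wz":0,"jaw":0},{"tx":0,"ty":0,"tz":0,"wx":0,"wy":0,"wz":0,"jaw":-1},{"tx":0,"ty":0,"tz":0,"wx":0,"wy":0,"wz":0,"jaw":-1},{"tx":0,"ty":0,"tz":0,"wx":0,"wy":0,"wz":0,"jaw":-1},{"tx":0,"ty":0,"tz":0,"wx":0,"wy":0,"wz":0,"jaw":-1},{"tx":0,"ty":0,"tz":0,"wx":0,"wy":0,"wz":0,"jaw":-1},{"tx":0,"ty":0,"tz":0,"wx":0,"wy":0,"wz":0,"jaw":-1}]}}

```text
time: 3.95
tool_pos: [468.7, 68.6, 164.2]
tcp_rot: [-3.06, 1.57, -1.454]
contact_force: [-0.1, -3.3, -2.0]
grip_width: 35.7
```

```bash
python3 - <<'E'
from h import *
o=readout.get_obs();print(o['time'],o['tool_pos'],o['grip_width'],o['contact_force'],Rt(o).round(3))
E
```

```text
3.95 [468.72768012  68.55853869 164.17311215] 35.730565076284414 [-0.10049803 -3.25815419 -2.01912807] [[ 0.    -0.999 -0.035]
 [-0.    -0.035  0.999]
 [-1.    -0.    -0.   ]]
```

```bash
python3 - <<'E'
import numpy as np
t=np.radians(np.arange(-40,53,4))
for a,b in zip(t,t[1:]): print(round(np.degrees(b)),'tx',round(-12*(np.cos(b)-np.cos(a)),2),'ty',round(-12*(np.sin(b)-np.sin(a)),2))
E
```

```text
-36 tx -0.52 ty -0.66
-32 tx -0.47 ty -0.69
-28 tx -0.42 ty -0.73
-24 tx -0.37 ty -0.75
-20 tx -0.31 ty -0.78
-16 tx -0.26 ty -0.8
-12 tx -0.2 ty -0.81
-8 tx -0.15 ty -0.82
-4 tx -0.09 ty -0.83
0 tx -0.03 ty -0.84
4 tx 0.03 ty -0.84
8 tx 0.09 ty -0.83
12 tx 0.15 ty -0.82
16 tx 0.2 ty -0.81
20 tx 0.26 ty -0.8
24 tx 0.31 ty -0.78
28 tx 0.37 ty -0.75
32 tx 0.42 ty -0.73
36 tx 0.47 ty -0.69
40 tx 0.52 ty -0.66
44 tx 0.56 ty -0.62
48 tx 0.6 ty -0.58
52 tx 0.64 ty -0.54
```

{"name": "arm_command", "arguments": {"plan": [{"tx":-0.52,"ty":-0.66,"tz":0,"wx":0,"wy":0,"wz":0,"jaw":-1},{"tx":-0.47,"ty":-0.69,"tz":0,"wx":0,"wy":0,"wz":0,"jaw":-1},{"tx":-0.42,"ty":-0.73,"tz":0,"wx":0,"wy":0,"wz":0,"jaw":-1},{"tx":-0.37,"ty":-0.75,"tz":0,"wx":0,"wy":0,"wz":0,"jaw":-1},{"tx":0,"ty":0,"tz":0,"wx":0,"wy":0,"wz":0,"jaw":-1}]}}

```text
time: 4.45
tool_pos: [498.1, 69.7, 182.5]
tcp_rot: [-1.702, 1.57, -0.096]
contact_force: [0.0, -3.8, -1.8]
grip_width: 35.6
```

{"name": "arm_command", "arguments": {"plan": [{"tx":-0.31,"ty":-0.78,"tz":0,"wx":0,"wy":0,"wz":0,"jaw":-1},{"tx":-0.26,"ty":-0.8,"tz":0,"wx":0,"wy":0,"wz":0,"jaw":-1},{"tx":-0.2,"ty":-0.81,"tz":0,"wx":0,"wy":0,"wz":0,"jaw":-1},{"tx":-0.15,"ty":-0.82,"tz":0,"wx":0,"wy":0,"wz":0,"jaw":-1},{"tx":-0.09,"ty":-0.83,"tz":0,"wx":0,"wy":0,"wz":0,"jaw":-1},{"tx":-0.03,"ty":-0.84,"tz":0,"wx":0,"wy":0,"wz":0,"jaw":-1},{"tx":0,"ty":0,"tz":0,"wx":0,"wy":0,"wz":0,"jaw":-1}]}}

```text
time: 5.15
tool_pos: [546.4, 71.6, 192.8]
tcp_rot: [-1.246, 1.57, 0.36]
contact_force: [-0.7, -2.2, -0.5]
grip_width: 36.0
```

```bash
python3 - <<'E'
from h import *
o=readout.get_obs();print(o['time'],o['tool_pos'],o['grip_width'],o['contact_force'],Rt(o).round(3))
t=imaging.capture('side')[140:330,200:400];cv2.imwrite('pics/s4z.png',cv2.resize(t,None,fx=3.1,fy=3.1,interpolation=cv2.INTER_CUBIC))
E
```

```text
5.15 [546.37879202  71.62062028 192.77928732] 35.993479133673034 [-0.68233679 -2.19872375 -0.4962026 ] [[ 0.001 -0.999 -0.035]
 [ 0.    -0.035  0.999]
 [-1.    -0.001  0.   ]]
```

View pics/s4z.png

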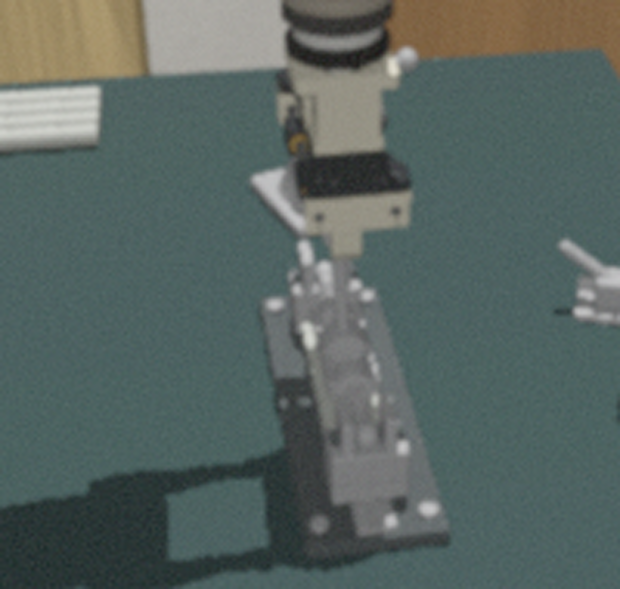

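{"name": "arm_command", "arguments": {"plan": [{"tx":0.03,"ty":-0.84,"tz":0,"wx":0,"wy":0,"wz":0,"jaw":-1},{"tx":0.09,"ty":-0.83,"tz":0,"wx":0,"wy":0,"wz":0,"jaw":-1},{"tx":0.15,"ty":-0.82,"tz":0,"wx":0,"wy":0,"wz":0,"jaw":-1},{"tx":0.2,"ty":-0.81,"tz":0,"wx":0,"wy":0,"wz":0,"jaw":-1},{"tx":0.26,"ty":-0.8,"tz":0,"wx":0,"wy":0,"wz":0,"jaw":-1},{"tx":0.31,"ty":-0.78,"tz":0,"wx":0,"wy":0,"wz":0,"jaw":-1},{"tx":0.37,"ty":-0.75,"tz":0,"wx":0,"wy":0,"wz":0,"jaw":-1},{"tx":0.42,"ty":-0.73,"tz":0,"wx":0,"wy":0,"wz":0,"jaw":-1},{"tx":0.47,"ty":-0.69,"tz":0,"wx":0,"wy":0,"wz":0,"jaw":-1},{"tx":0,"ty":0,"tz":0,"wx":0,"wy":0,"wz":0,"jaw":-1}]}}

```text
time: 6.2
tool_pos: [618.8, 74.4, 170.4]
tcp_rot: [-1.446, 1.565, 0.16]
contact_force: [2.0, -1.0, 4.0]
grip_width: 35.4
```

{"name": "arm_command", "arguments": {"plan": [{"tx":0.52,"ty":-0.66,"tz":0,"wx":0,"wy":0,"wz":0,"jaw":-1},{"tx":0.56,"ty":-0.62,"tz":0,"wx":0,"wy":0,"wz":0,"jaw":-1},{"tx":0.3,"ty":-0.3,"tz":0,"wx":0,"wy":0,"wz":0,"jaw":-1},{"tx":0,"ty":0,"tz":0,"wx":0,"wy":0,"wz":0,"jaw":-1}]}}

```text
time: 6.6
tool_pos: [634.9, 75.1, 157.1]
tcp_rot: [-1.465, 1.563, 0.141]
contact_force: [5.0, 0.1, 4.2]
grip_width: 35.8
```

{"name": "arm_command", "arguments": {"plan": [{"tx":0.3,"ty":-0.28,"tz":0,"wx":0,"wy":0,"wz":0,"jaw":-1},{"tx":0.2,"ty":-0.18,"tz":0,"wx":0,"wy":0,"wz":0,"jaw":-1},{"tx":0,"ty":0,"tz":0,"wx":0,"wy":0,"wz":0,"jaw":-1}]}}

```text
time: 6.9
tool_pos: [639.4, 75.2, 152.4]
tcp_rot: [-1.476, 1.563, 0.13]
contact_force: [4.4, -0.3, 5.5]
grip_width: 35.6
```

{"name": "arm_command", "arguments": {"plan": [{"tx":0.2,"ty":-0.18,"tz":0,"wx":0,"wy":0,"wz":0,"jaw":-1},{"tx":0.1,"ty":-0.1,"tz":0,"wx":0,"wy":0,"wz":0,"jaw":-1},{"tx":0,"ty":0,"tz":0,"wx":0,"wy":0,"wz":0,"jaw":-1}]}}

```text
time: 7.2
tool_pos: [642.0, 75.3, 149.5]
tcp_rot: [-1.472, 1.563, 0.134]
contact_force: [3.4, 0.9, 6.7]
grip_width: 36.2
```

{"name": "arm_command", "arguments": {"plan": [{"tx":0.2,"ty":-0.18,"tz":0,"wx":0,"wy":0,"wz":0,"jaw":-1},{"tx":0.1,"ty":-0.1,"tz":0,"wx":0,"wy":0,"wz":0,"jaw":-1},{"tx":0,"ty":0,"tz":0,"wx":0,"wy":0,"wz":0,"jaw":-1}]}}

```text
time: 7.5
tool_pos: [644.4, 75.5, 146.7]
tcp_rot: [-1.454, 1.564, 0.152]
contact_force: [1.1, -1.1, 7.8]
grip_width: 35.9
```

```bash
python3 - <<'E'
from h import *
t=imaging.capture('side')[140:330,200:400];cv2.imwrite('pics/s5z.png',cv2.resize(t,None,fx=3.1,fy=3.1,interpolation=cv2.INTER_CUBIC))
E
```

```text
(no output)
```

View pics/s5z.png

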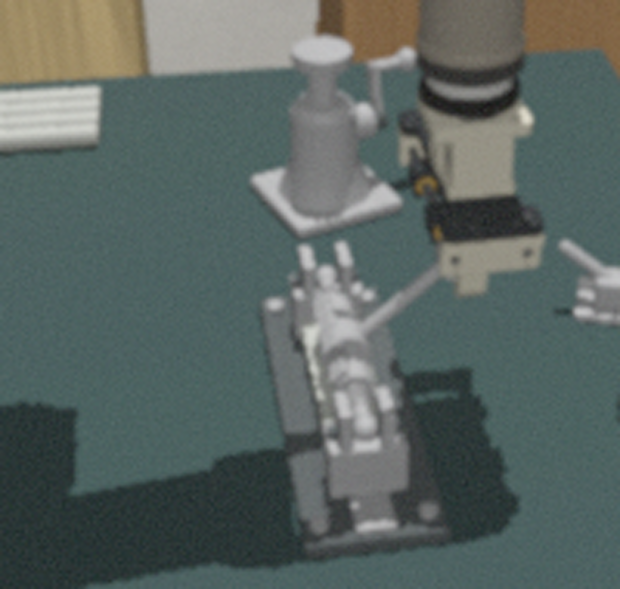

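{"name": "arm_command", "arguments": {"plan": [{"tx":0.2,"ty":-0.16,"tz":0,"wx":0,"wy":0,"wz":0,"jaw":-1},{"tx":0.1,"ty":-0.1,"tz":0,"wx":0,"wy":0,"wz":0,"jaw":-1},{"tx":0,"ty":0,"tz":0,"wx":0,"wy":0,"wz":0,"jaw":-1}]}}

```text
time: 7.85
tool_pos: [644.6, 75.4, 146.5]
tcp_rot: [-1.43, 1.568, 0.176]
contact_force: [-15.4, -1.8, 27.6]
grip_width: 35.8
```

```bash
python3 - <<'E'
from h import *
o=readout.get_obs();print(o['time'],o['tool_pos'],o['contact_force'])
a=imaging.capture('side')
t=a[140:330,200:400];cv2.imwrite('pics/s6z.png',cv2.resize(t,None,fx=3.1,fy=3.1,interpolation=cv2.INTER_CUBIC))
t=imaging.capture('top')[190:330,140:380];cv2.imwrite('pics/t6z.png',cv2.resize(t,None,fx=3.3,fy=3.3,interpolation=cv2.INTER_CUBIC))
E
```

```text
7.85 [644.60560569  75.44999461 146.48338365] [-15.40166137  -1.80005951  27.59591558]
```

View pics/s6z.png

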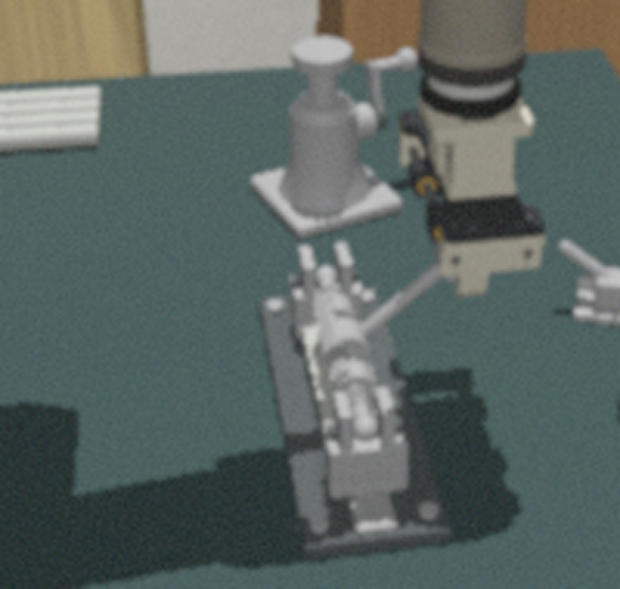

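View pics/t6z.png

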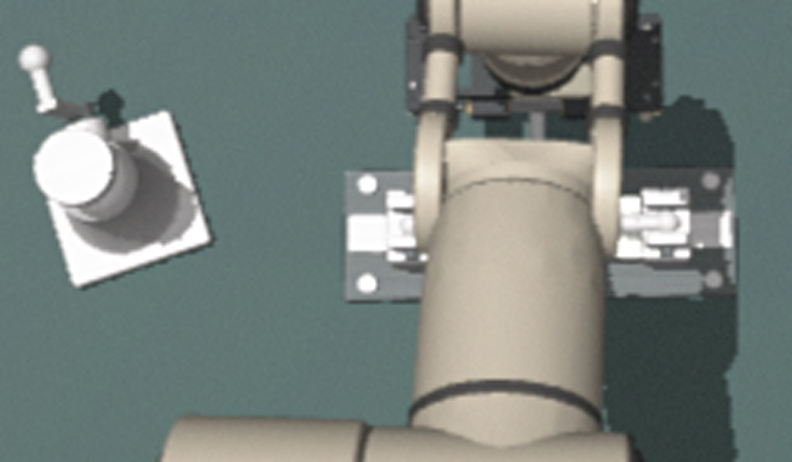

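{"name": "arm_command", "arguments": {"plan": [{"tx":-0.18,"ty":0.15,"tz":0,"wx":0,"wy":0,"wz":0,"jaw":-1},{"tx":0,"ty":0,"tz":0,"wx":0,"wy":0,"wz":0,"jaw":-1}]}}

```text
time: 8.15
tool_pos: [644.5, 75.5, 146.6]
tcp_rot: [-1.461, 1.565, 0.145]
contact_force: [-5.1, 0.2, 15.8]
grip_width: 35.7
```

Still a light load toward the stop and no movement. Opening now, then rising.

{"name": "arm_command", "arguments": {"plan": [{"tx":0,"ty":0,"tz":0,"wx":0,"wy":0,"wz":0,"jaw":0.3},{"tx":0,"ty":0,"tz":0,"wx":0,"wy":0,"wz":0,"jaw":0.6},{"tx":0,"ty":0,"tz":0,"wx":0,"wy":0,"wz":0,"jaw":1},{"tx":0,"ty":0,"tz":0,"wx":0,"wy":0,"wz":0,"jaw":1},{"tx":0,"ty":0,"tz":0,"wx":0,"wy":0,"wz":0,"jaw":1},{"tx":0,"ty":0,"tz":0,"wx":0,"wy":0,"wz":0,"jaw":1}]}}

```text
time: 8.75
tool_pos: [643.3, 75.0, 143.2]
tcp_rot: [0.914, 1.571, 2.52]
contact_force: [-1.1, -0.1, 0.0]
grip_width: 79.2
```

{"name": "arm_command", "arguments": {"plan": [{"tx":-1,"ty":0,"tz":0,"wx":0,"wy":0,"wz":0,"jaw":1},{"tx":-2,"ty":0,"tz":0,"wx":0,"wy":0,"wz":0,"jaw":1},{"tx":-2,"ty":0,"tz":0,"wx":0,"wy":0,"wz":0,"jaw":1},{"tx":-2,"ty":0,"tz":0,"wx":0,"wy":0,"wz":0,"jaw":1},{"tx":-2,"ty":0,"tz":0,"wx":0,"wy":0,"wz":0,"jaw":1},{"tx":-1.5,"ty":0,"tz":0,"wx":0,"wy":0,"wz":0,"jaw":1},{"tx":0,"ty":2.5,"tz":-2.5,"wx":0,"wy":0,"wz":0,"jaw":1},{"tx":0,"ty":2.5,"tz":-2.5,"wx":0,"wy":0,"wz":0,"jaw":1},{"tx":0,"ty":2.5,"tz":-2.5,"wx":0,"wy":0,"wz":0,"jaw":1},{"tx":0,"ty":2.5,"tz":-2.5,"wx":0,"wy":0,"wz":0,"jaw":1},{"tx":0,"ty":2.5,"tz":-2.5,"wx":0,"wy":0,"wz":0,"jaw":1},{"tx":0,"ty":2.5,"tz":-2.5,"wx":0,"wy":0,"wz":0,"jaw":1},{"tx":0,"ty":2.5,"tz":-2.5,"wx":0,"wy":0,"wz":0,"jaw":1},{"tx":0,"ty":2.5,"tz":-2.5,"wx":0,"wy":0,"wz":0,"jaw":1},{"tx":0,"ty":0,"tz":0,"wx":0,"wy":0,"wz":0,"jaw":1},{"tx":0,"ty":0,"tz":0,"wx":0,"wy":0,"wz":0,"jaw":1}]}}

```text
time: 10.35
tool_pos: [450.6, -132.4, 249.4]
tcp_rot: [-1.775, 1.569, -0.171]
contact_force: [1.1, -0.6, -0.5]
grip_width: 91.7
```

```bash
python3 - <<'E'
from h import *
o=readout.get_obs();print(o['time'],o['tool_pos'],o['contact_force'])
a=imaging.capture('side')
t=a[140:330,250:370];cv2.imwrite('pics/s7z.png',cv2.resize(t,None,fx=3.1,fy=3.1,interpolation=cv2.INTER_CUBIC))
t=imaging.capture('top')[190:330,140:380];cv2.imwrite('pics/t7z.png',cv2.resize(t,None,fx=3.3,fy=3.3,interpolation=cv2.INTER_CUBIC))
E
```

```text
10.35 [ 450.56403644 -132.42450832  249.35455886] [ 1.10169384 -0.61107067 -0.4720826 ]
```

View pics/s7z.png

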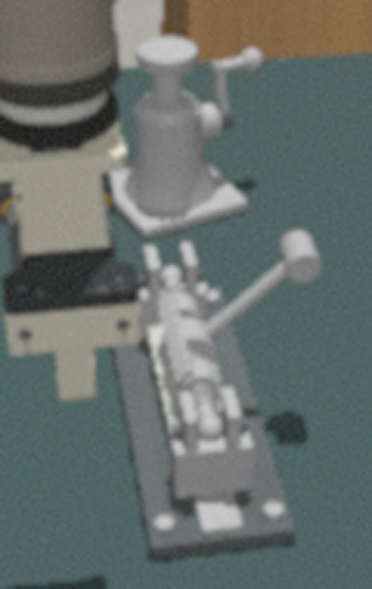

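View pics/t7z.png

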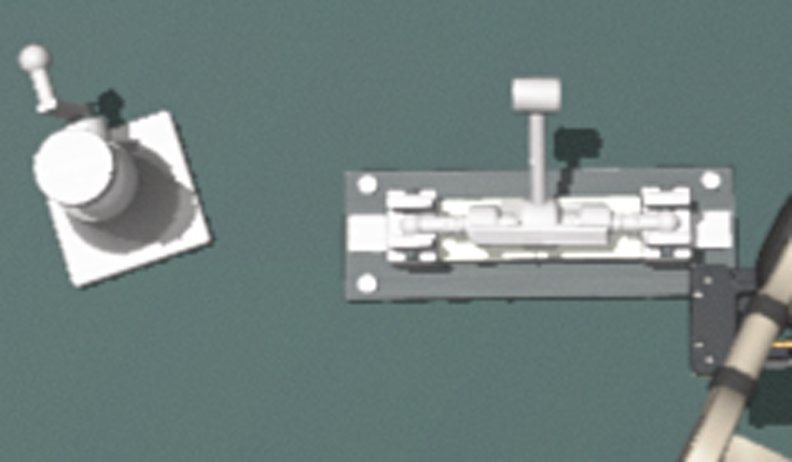

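```bash
python3 - <<'E'
from h import *
T=cam('top');S=cam('side')
k,e=tri([ray(T,140+536/3.3,190+95/3.3),ray(S,250+301/3.1,140+256/3.1)]);print('knob',k,e)
f=lambda u,v:onz(T,140+u/3.3,190+v/3.3,95)
L=(f(388,190)+f(436,190)+f(436,262)+f(388,262))/4;Rr=(f(643,189)+f(690,189)+f(643,260)+f(690,260))/4
print(L,Rr,np.linalg.norm(L-Rr)); m=(L+Rr)/2; print(np.degrees(np.arctan2(k[0]-m[0],k[2]-70)))
E
```

```text
knob [638.12560282  75.62119311 147.22555343] [np.float64(1.3745062280333504), np.float64(1.3745062280336426)]
[537.80977975 172.89299844  95.        ] [544.68623436 -31.05158939  95.        ] 204.06048253848425
51.440051766329006
```

```bash
python3 - <<'E'
from plant import bot
print(bot.close_job())
E
```

```text
the job is handed in; nothing more can be done
None
```

The turnbuckle clamp is tightened and handed in at about 10.5 s on the robot's clock. I gripped the bar knob by its flat ends and swung it up and over to the far side. At the stop, one more small push raised the wrist force to about 32 N with no movement. I then eased off, let go and moved clear.

**Last checks (camera pictures after letting go):**
- **Knob:** it stayed on the far side, measured at about 51° from upright against the expected 49°. That is within my measuring error.
- **Shoes:** the spacing came down from about 229 mm to about 204 mm. The expected figure when home is 208 mm, so my reading is about 4 mm low, which I put down to picking edges by eye in the enlarged picture. The firm stop agrees with the shoes being fully home.
- **Screw jack:** its crank looks the same as in the first pictures.
- **Gripper:** it is open and away from everything, with the force reading near zero.

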